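# Load the engraver and close its sliding guard window

## Task

Slide the engraver's amber guard window fully open, lay the thick dark wooden block flat on the bed, pushed up snug into the corner of the two brass stops with its long side along the longer, left-hand stop, let go of it, and then slide the window fully shut. Do not knock the light offcut or the tub of screws about.

Things in the scene. Friction and masses are not known exactly. Their poses are not given: they have to be found in the camera images.
- engraver: Low engraving machine, fixed: grey and white case 150 (its x) x 335 (y) x 56 mm high, tracks on top up to 69 mm. Origin on the bench under its middle; x runs from its front (display) to its back, y to its left. Left half: open-topped bay, inside x -60 to 60, y 10 to 160 mm, black bed 14 mm above the bench. Right half closed.
- stop_corner (a point): Inner corner of the two brass stops on the bed, at bed height, at (48, 118, 14) mm in the engraver's frame, with its axes. Left-hand stop: face at y = 0, runs 84 mm towards -x. Rear stop: face at x = 0, runs 60 mm towards -y. Stops 8 mm high, 10 mm thick. Free bed: x -108 to 0, y -108 to 0 here; 32 mm beyond the left-hand stop to the bay's wall.
- window (a joint): Guard window, an amber pane 130 x 160 mm in an aluminium frame that slides in the tracks over the bay: 0 m = fully shut over the bay, 0.148 m = fully open over the right half, moving along the engraver's -y. Stays where it is left; about 2 N to slide.
- window_handle (a point): Middle of the top edge of the red upright grip on the window, 100 mm above the bench. The grip is 66 mm along the engraver's x, 15 mm thick along its y and stands 34 mm above the window frame; it moves with the window (at engraver y 58 mm when shut, -90 mm when open).
- packer: Thick dark red-brown wooden block, 82 mm (its x) x 58 mm (its y) x 36 mm high, loose on the bench to the right of the engraver. Origin at the centre of its underside, z up.
- light_offcut: Thin pale wood offcut, 82 x 108 x 15 mm, behind the engraver; to be left alone. Origin at the centre of its underside.
- tub: Small round light-grey plastic tub of screws, 69 mm in diameter, 48 mm tall, standing behind the right half of the engraver; to be left alone. Origin at the centre of its underside.
Not all that is in view belongs to the job. Leave any pink look-alike of the packer alone.

How it is judged:
On the way, in this order (a step that is already met when the one before it is completed fails the run):
1. the window is slid open (at least 125 of 148 mm) (value of joint window above 0.125 m), for 0.2 s.
2. with the window open, the block lies flat on the bed, snug in the corner of the stops (within 6 mm of both, long side along the left-hand stop), and is released (value of joint window above 0.1 m and x of packer in the frame of stop_corner between -0.047 and -0.036 m and y of packer in the frame of stop_corner between -0.035 and -0.024 m and z of packer in the frame of stop_corner below 0.004 m and angle between the x axis of packer and the x axis of engraver, either way round below 0.12 rad and angle between packer's own z axis and vertical below 0.07 rad and contact force between the fingers and packer below 0.1 N), for 0.2 s.
At the end, for the whole second after the job is handed in: The window is fully shut (within 5 mm); under it the block rests flat on the bed, within 6 mm of both brass stops, its long side along the left-hand stop within 7 degrees (value of joint window below 0.005 m and x of packer in the frame of stop_corner between -0.047 and -0.036 m and y of packer in the frame of stop_corner between -0.035 and -0.024 m and z of packer in the frame of stop_corner below 0.004 m and angle between the x axis of packer and the x axis of engraver, either way round below 0.12 rad and angle between packer's own z axis and vertical below 0.07 rad and linear speed of packer below 0.02 m/s); the robot touches nothing.
It fails at once if the light offcut is moved by more than 30 mm (distance of light_offcut from where it was at the start of the episode above 0.03 m).
It fails at once if the tub of screws is moved by more than 30 mm (distance of tub from where it was at the start of the episode above 0.03 m).
It also fails if it takes over 67 s, if anything falls off the work surface, if the arm or the gripper's body presses on something with over 40 N, if the wrist force passes 120 N, or if a joint passes its speed limit or range.

## Robot

A 6-joint arm with a two-finger parallel gripper is mounted at the origin on a cart in front of the work surface, level with it; the furniture and walls round the work are solid. World frame = base frame: x ahead of the robot, y to its left, z up, the work surface at z = 0. Lengths are in m, angles in rad, forces in N, time in s.
With the tool pointing down it reaches from about 0.25 to 0.725 m from the base axis. Payload 4 kg.
Tool frame: the origin (TCP) lies at the very end of the fingers, on their centre line; the grasp point (between the pads) lies 19 mm behind it; z points along the fingers, y is the line along which they close (so a half turn about z gives the same grasp; the last joint's range is limited). The gripper opens to 85 mm and grips with 20 to 120 N. Pads are 22 mm wide; open, the fingers measure 114 mm over their backs; the gripper's body (76 mm by 85 mm) begins 54 mm behind the grasp point. The pads swing forward as they close: fully open they stand 13 mm farther back than shut.
Start: joints at [-1.326, 0.241, 0.005, 1.335, 0, 1.571], TCP at [0.121, -0.485, 0.203] pointing down, gripper open.
Joint ranges: [-2.72, 2.72], [-1.05, 1.87], [-1.09, 1.28], [-1.99, 2.15], [-1.42, 1.44], [-3.14, 3.14]. Speed limits (rad/s): [2.79, 2.79, 3.14, 3.14, 3.14, 3.14].

## Interface

Orientations are given as a unit quaternion [x, y, z, w].
In Python, from workcell import * gives the robot as it stands. The module is installed in compiled form; this text tells all that it offers.
- The arm moves only by the tool send_rows, never from a script. Its argument "steps" is text: rows parted by semicolons, each of 7 numbers parted by spaces: the opening, from -1 (shut) to 1 (fully open), then the shift along the world's x, y, z in m, then the turn, a rotation vector about the world's x, y, z in rad. A call has exactly 5 rows; each row shifts and turns the commanded pose from where the row before left it; what a row does not reach is not made up. A row lasts 1/12 s, in which the tool goes at most 41.7 mm and 7.16 degrees, less where a joint would pass 70% of its speed; a pose out of reach is approached as far as the arm can. A call is refused whole if a number of a shift passes 0.0417 or a number of a turn 0.125, either way. A call with a gripper value outside its range is refused whole. The fingers move at their own pace and stop on an object; the grip force is fixed at half the most. Time passes only in rows, so rows that do not move let the fingers close, or fill a call up. It gives the time, the measured TCP pose, the force, the opening and the grip force at its end, in the units of the state.
- get_obs(): the state, without advancing time (a new reading comes with each control period).
- camera(name): name is "scene" or "top" or "wrist"; returns a dict with "frame" (420x560x3 uint8, red, green, blue), "range_z" (420x560 float32, m along the optical axis (not along the pixel's ray), 0 where there is no reading), "camera_matrix" (3x3 intrinsics, pixels), "extrinsics" (4x4, takes a point from world to camera coordinates); the wrist camera has in their place "T_tool_cam" (4x4, takes a point from camera to tool coordinates, whose origin is the TCP and whose axes are the flange's). Camera axes: x right, y down, z forward; pixel columns grow to the right and rows downward; lengths in m; the calibration is good to about 2 mm. The wrist camera is an equidistant fisheye: a pixel r from the principal point sees the ray r / f radians off the axis. A picture is of the moment at which its call begins: read the wrist's pose just before it.
- job_done(): hands the job in; it is judged then, once.
The state is a dict: "clock": time; "joint_pos": joint angles; "joint_vel": joint speeds; "tau": joint torques, N m; "eef_pos": TCP position; "tool_rot": TCP orientation; "ft_force": force on the tool from outside, world axes, zero at the start; "ft_torque": the same for the moment, N m; "grip_width": finger opening in m; "grasp_force": force on a finger pad.
Only numpy, scipy, OpenCV 4.12 (cv2) and the standard library are available. Lean on these libraries where they do the work, as an engineer would, in place of code of your own. Each camera call takes 0.05 s, during which the arm holds its last target. There are 200 camera calls.

## Working session

There is one attempt and no reset: what is moved stays moved. The work goes in short steps, Python scripts to look and compute and a tool call to move; the robot and the scene stay as the last step left them, time stands still between calls to the robot, and variables do not carry over. Pictures are saved under pics/ and viewed, at most 11 in all, crops included, and the job is handed in when it is done.

Besides the shell and the picture viewer there is one more tool, called as name(argument=value, ...), one argument or row to a line, values as JSON. send_rows: Moves the arm, as the interface text tells. Its arguments: {"type":"object","properties":{"steps":{"type":"string"}},"required":["steps"]}

```bash
mkdir -p pics; python3 - <<'E'
from workcell import *
import cv2,numpy as np
o=get_obs();print({k:np.round(v,3) for k,v in o.items()})
ims=[]
for n in("scene","top"):
    c=camera(n);np.savez(n+".npz",**c);cv2.imwrite(f"pics/{n}.png",c["frame"][:,:,::-1])
    print(n,c["camera_matrix"],c["extrinsics"])
E
```

```text
{'clock': np.float64(0.0), 'joint_pos': array([-1.326,  0.241,  0.004,  1.335,  0.   ,  1.571]), 'joint_vel': array([ 0.002, -0.   , -0.   , -0.   ,  0.001,  0.002]), 'tau': array([ 1.0000e-03, -3.7232e+01,  2.5241e+01,  1.7000e-02,  0.0000e+00,
        0.0000e+00]), 'eef_pos': array([ 0.121, -0.484,  0.202]), 'tool_rot': array([ 0.993,  0.122, -0.   , -0.001]), 'ft_force': array([-0.053,  0.8  ,  0.293]), 'ft_torque': array([ 0.05 ,  0.047, -0.019]), 'grasp_force': np.float64(0.0), 'grip_width': np.float64(0.086)}
scene [[539.48894593   0.         280.17259383]
 [  0.         539.48894593 198.11683419]
 [  0.           0.           1.        ]] [[ 0.52046029 -0.85387856  0.00353385 -0.50018329]
 [-0.38173319 -0.23637389 -0.89353632  0.21937175]
 [ 0.76380682  0.46370118 -0.44897701  0.919866  ]
 [ 0.          0.          0.          1.        ]]
top [[496.64838514   0.         280.28449181]
 [  0.         496.64838514 212.03544664]
 [  0.           0.           1.        ]] [[ 0.02708782 -0.9996324  -0.00114504 -0.26561839]
 [-0.9777385  -0.02625608 -0.20817791  0.5144065 ]
 [ 0.20807132  0.00675864 -0.97809031  0.82282175]
 [ 0.          0.          0.          1.        ]]
```

View pics/top.png

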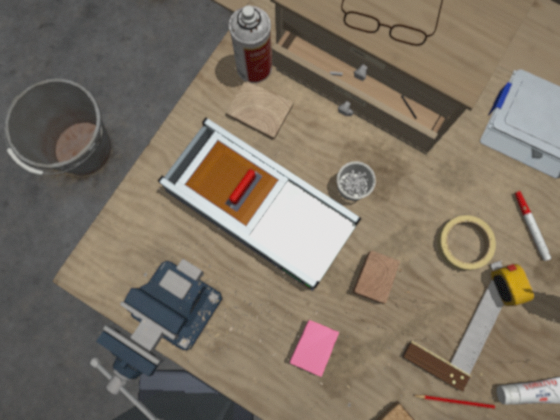

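View pics/scene.png

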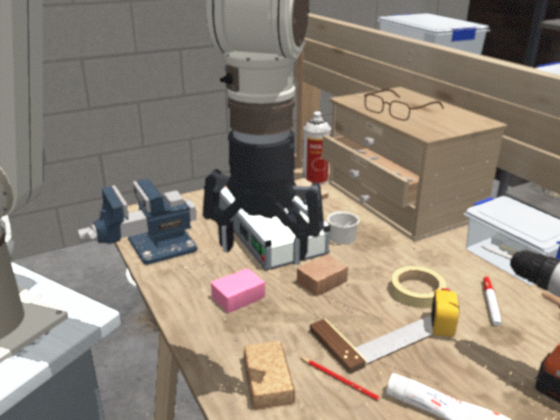

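The top view shows, with the arm out of frame:
- Engraver centred near (260,205), amber pane at (232,182), red grip at (243,188).
- Offcut at (260,108) and tub at (355,181).

Things that could be taken for the packer:
- Red-brown block at (376,277).
- Pink block at (315,348).
- Cork or sponge block at (400,412).
- Saw handle at (436,365).

I choose (376,277) because it is dark red-brown and to the right of the engraver.

```bash
cat > h.py <<'E'
import numpy as np,cv2
def load(n): return dict(np.load(n+".npz"))
def world(c):
    K,T=c["camera_matrix"],c["extrinsics"];z=c["range_z"];v,u=np.mgrid[:z.shape[0],:z.shape[1]]
    p=np.stack([(u-K[0,2])/K[0,0]*z,(v-K[1,2])/K[1,1]*z,z],-1)
    return (p-T[:3,3])@T[:3,:3]
def ray(c,uv,h):
    K,T=c["camera_matrix"],c["extrinsics"];uv=np.atleast_2d(uv).astype(float)
    d=np.c_[(uv-K[:2,2])/[K[0,0],K[1,1]],np.ones(len(uv))]@T[:3,:3];o=-T[:3,:3].T@T[:3,3]
    return (o+d*((h-o[2])/d[:,2])[:,None])[:,:2]
E
python3 - <<'E'
from h import *
c=load("top");W=world(c);f=c["frame"];hsv=cv2.cvtColor(f,cv2.COLOR_RGB2HSV);ok=c["range_z"]>0
def box(m,name,x0,x1,y0,y1):
    k=np.zeros_like(m);k[y0:y1,x0:x1]=1;m=(m&k&ok).astype(np.uint8)
    n,l,s,_=cv2.connectedComponentsWithStats(m);i=1+np.argmax(s[1:,4]);m=l==i
    P=W[m];r=cv2.minAreaRect((P[:,:2]*1000).astype(np.float32));print(name,m.sum(),r,"z",np.percentile(P[:,2],[5,50,95]).round(4));print(cv2.boxPoints(r).round(0).tolist());return m
z=W[...,2]
box((z>.045)&(z<.08),"engraver",150,365,110,290)
box((z>.028)&(z<.045),"packer",345,405,245,310)
box((hsv[...,0]<8)|(hsv[...,0]>172)&(hsv[...,1]>150)&(z>.088),"grip",225,265,160,215)
box((z>.09)&(z<.11),"gripz",215,275,150,225)
box((z>.04),"tub",330,380,155,205)
box((z>.009)&(z<.025),"offcut",220,300,75,140)
P=z[255:300,355:400];print(np.median(P))
cv2.imwrite("pics/crop.png",cv2.resize(f[230:390,280:460,::-1],None,fx=3,fy=3))
E
```

```text
engraver 14478 ((539.6245727539062, -212.491455078125), (335.0421142578125, 147.22560119628906), 57.038394927978516) z [0.0519 0.0596 0.0681]
[[387.0, -313.0], [510.0, -393.0], [693.0, -112.0], [569.0, -32.0]]
packer 1482 ((414.5741882324219, -425.41302490234375), (57.712467193603516, 80.51327514648438), 69.68689727783203) z [0.0321 0.0347 0.0373]
[[367.0, -438.0], [442.0, -466.0], [462.0, -412.0], [387.0, -384.0]]
grip 360 ((560.2471923828125, -182.9364013671875), (23.4210262298584, 75.84656524658203), 56.738765716552734) z [0.0856 0.0976 0.1003]
[[522.0, -172.0], [586.0, -214.0], [598.0, -194.0], [535.0, -152.0]]
gripz 337 ((557.040283203125, -185.46383666992188), (15.669598579406738, 65.38296508789062), 56.68879318237305) z [0.093  0.0978 0.1004]
[[525.0, -174.0], [580.0, -210.0], [589.0, -197.0], [534.0, -161.0]]
tub 272 ((585.2582397460938, -386.6632080078125), (68.27234649658203, 67.39872741699219), 19.24754524230957) z [0.0412 0.0462 0.0492]
[[542.0, -366.0], [564.0, -430.0], [629.0, -407.0], [606.0, -344.0]]
offcut 2120 ((734.83203125, -204.90687561035156), (107.12208557128906, 82.52415466308594), 64.05772399902344) z [0.0108 0.0135 0.0163]
[[674.0, -235.0], [749.0, -271.0], [795.0, -175.0], [721.0, -139.0]]
0.03394021937391435
```

View pics/crop.png

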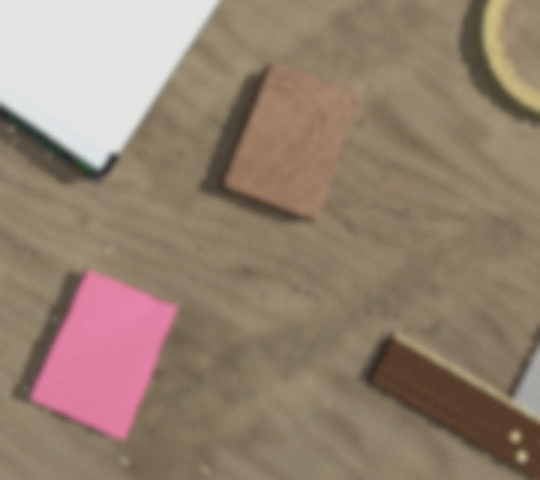

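The crop shows the plain red-brown block at (290,140), clearly apart from the pink look-alike at (105,355) and the saw handle at (450,390). It measures 80x58 mm and 35 mm high, so it is the packer. The engraver frame is centred at (0.540,-0.2125) with its x axis at -33°. The window already stands about 26 mm open. I'm moving to just left of the grip with the fingers shut.

send_rows(
  steps="-1 0.0228 0.0164 0 0 0 0.116;-1 0.0228 0.0164 0 0 0 0.116;-1 0.0228 0.0164 0 0 0 0.116;-1 0.0228 0.0164 0 0 0 0.116;-1 0.0228 0.0164 0 0 0 0.116",
)

```text
clock: 0.52
eef_pos: [0.2358, -0.4019, 0.2022]
tool_rot: [0.915, 0.403, -0.0, -0.001]
ft_force: [0.7, -0.1, 0.1]
grip_width: 0.0256
grasp_force: 0.0
```

send_rows(
  steps="-1 0.0228 0.0164 0 0 0 0.116;-1 0.0228 0.0164 0 0 0 0.116;-1 0.0228 0.0164 0 0 0 0.116;-1 0.0228 0.0164 0 0 0 0.116;-1 0.0228 0.0164 0 0 0 0.116",
)

```text
clock: 0.93
eef_pos: [0.3499, -0.3199, 0.2022]
tool_rot: [0.761, 0.648, -0.0, -0.0]
ft_force: [1.0, 0.1, 0.7]
grip_width: -0.0001
grasp_force: 0.0
```

send_rows(
  steps="-1 0.0228 0.0164 0 0 0 0.116;-1 0.0228 0.0164 0 0 0 0.116;-1 0.0228 0.0164 0 0 0 0.116;-1 0.0228 0.0164 0 0 0 0.116;-1 0.0228 0.0164 0 0 0 0.116",
)

```text
clock: 1.35
eef_pos: [0.4638, -0.2379, 0.2021]
tool_rot: [0.544, 0.839, -0.0, -0.001]
ft_force: [0.6, -0.4, 0.6]
grip_width: 0.0003
grasp_force: 0.0
```

send_rows(
  steps="-1 0.0228 0.0164 0 0 0 0.116;-1 0.0228 0.0164 0 0 0 0.116;-1 0.0228 0.0164 0 0 0 0.116;-1 0.0228 0.0164 0 0 0 0.116;-1 0.0228 0.0164 0 0 0 0.116",
)

```text
clock: 1.77
eef_pos: [0.5778, -0.156, 0.2019]
tool_rot: [0.282, 0.96, -0.0, -0.001]
ft_force: [-0.3, -0.4, 0.2]
grip_width: 0.0001
grasp_force: 0.0
```

```bash
cat >> h.py <<'E'
E0=np.array([.5398,-.2125]);A=np.radians(-33.05);EX=np.array([np.cos(A),np.sin(A)]);EY=np.array([-EX[1],EX[0]])
def eng(p): d=np.asarray(p)[:2]-E0; return np.r_[d@EX,d@EY]
def wor(x,y): return E0+x*EX+y*EY
def st():
    from workcell import get_obs
    from scipy.spatial.transform import Rotation as R
    o=get_obs();r=R.from_quat(o["tool_rot"]).as_matrix()
    print("t",o["clock"].round(2),"p",o["eef_pos"].round(4),"eng",eng(o["eef_pos"]).round(4),"yaw-of-y",np.degrees(np.arctan2(r[1,1],r[0,1])).round(2),"tilt",r[:2,2].round(4),"F",o["ft_force"].round(1),"w",o["grip_width"].round(4),o["grasp_force"].round(1),"j",o["joint_pos"].round(2));return o
E
python3 - <<'E'
from h import *
o=st();print("to go",wor(0,.066)-o["eef_pos"][:2],EX,EY)
E
```

```text
Traceback (most recent call last):
  File "h.py", line 18, in st
    print("t",o["clock"].round(2),"p",o["eef_pos"].round(4),"eng",eng(o["eef_pos"]).round(4),"yaw-of-y",np.degrees(np.arctan2(r[1,1],r[0,1])).round(2),"tilt",r[:2,2].round(4),"F",o["ft_force"].round(1),"w",o["grip_width"].round(4),o["grasp_force"].round(1),"j",o["joint_pos"].round(2));return o
              ^^^^^^^^^^^^^^^^
AttributeError: 'float' object has no attribute 'round'
```

send_rows(
  steps="-1 0 0 -0.0245 0 0 0;-1 0 0 -0.0245 0 0 0;-1 0 0 -0.0245 0 0 0;-1 0 0 -0.0245 0 0 0;-1 0 0 -0.0245 0 0 0",
)

```text
clock: 2.18
eef_pos: [0.5767, -0.1567, 0.0783]
tool_rot: [0.284, 0.959, -0.0, -0.001]
ft_force: [-0.4, -0.3, 0.8]
grip_width: 0.0
grasp_force: 0.0
```

send_rows(
  steps="-1 -0.0046 -0.0071 0 0 0 0;-1 -0.0046 -0.0071 0 0 0 0;-1 -0.0046 -0.0071 0 0 0 0;-1 -0.0046 -0.0071 0 0 0 0;-1 -0.0046 -0.0071 0 0 0 0",
)

```text
clock: 2.6
eef_pos: [0.5548, -0.1942, 0.0822]
tool_rot: [0.285, 0.959, -0.0, 0.002]
ft_force: [0.3, -0.2, -0.1]
grip_width: -0.0001
grasp_force: 0.0
```

```bash
sed -i 's/o=get_obs();/o={k:np.asarray(v) for k,v in get_obs().items()};/' h.py; python3 -c "
from h import *
st()"
```

```text
t 2.6 p [ 0.5548 -0.1942  0.0822] eng [0.0027 0.0235] yaw-of-y 56.91 tilt [ 0.0034 -0.0014] F [ 0.3 -0.2 -0.1] w -0.0001 0.0 j [-0.34  0.48  0.04  1.12 -0.    0.24]
```

send_rows(
  steps="-1 -0.0046 -0.0070 0 0 0 0;-1 -0.0046 -0.0070 0 0 0 0;-1 -0.0046 -0.0070 0 0 0 0;-1 -0.0046 -0.0070 0 0 0 0;-1 -0.0046 -0.0070 0 0 0 0",
)

```text
clock: 3.02
eef_pos: [0.5307, -0.2284, 0.0802]
tool_rot: [0.284, 0.959, -0.0, 0.0]
ft_force: [0.2, -0.8, -0.7]
grip_width: -0.0
grasp_force: 0.0
```

send_rows(
  steps="-1 -0.0046 -0.0070 0 0 0 0;-1 -0.0046 -0.0070 0 0 0 0;-1 -0.0046 -0.0070 0 0 0 0;-1 -0.0046 -0.0070 0 0 0 0;-1 -0.0023 -0.0035 0 0 0 0",
)

```text
clock: 3.43
eef_pos: [0.5097, -0.2601, 0.08]
tool_rot: [0.285, 0.959, -0.0, -0.0]
ft_force: [0.0, 0.1, -0.1]
grip_width: 0.0002
grasp_force: 0.0
```

```bash
python3 - <<'E'
from h import *
from workcell import camera
st()
c=camera("top");np.savez("top2.npz",**c);cv2.imwrite("pics/top2.png",cv2.resize(c["frame"][100:300,140:400,::-1],None,fx=3,fy=3))
E
```

```text
t 3.43 p [ 0.5097 -0.2601  0.08  ] eng [ 0.0008 -0.0563] yaw-of-y 56.9 tilt [-0.0003 -0.0002] F [ 0.   0.1 -0.1] w 0.0002 0.0 j [-0.47  0.46 -0.01  1.1  -0.    0.11]
```

View pics/top2.png

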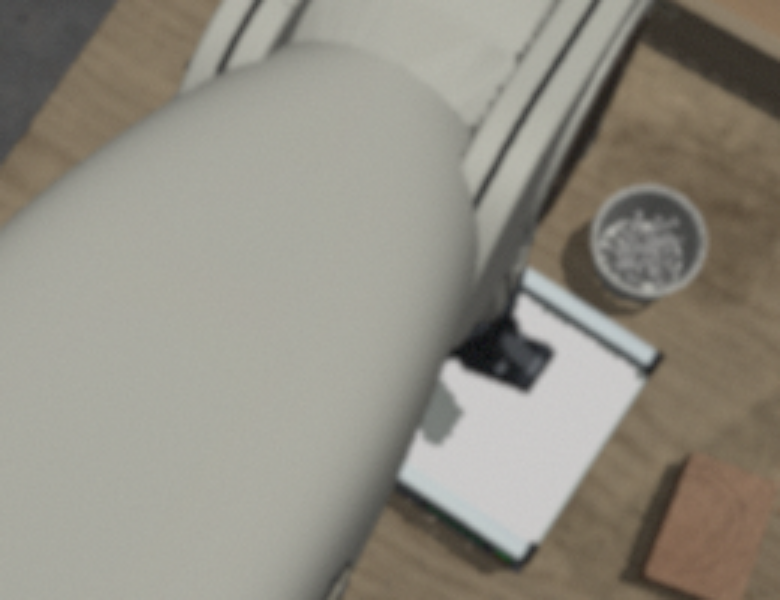

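The crop shows the white right half still uncovered at (500,430) with no amber on it, and the gripper at (505,350). The window doesn't seem to have moved that far, so I'm checking the other views.

```bash
python3 - <<'E'
from h import *
from workcell import camera
c=camera("scene");np.savez("s2.npz",**c);w=camera("wrist");np.savez("w2.npz",**w)
im=np.hstack([cv2.resize(c["frame"][130:290,180:380],(400,320)),cv2.resize(w["frame"],(400,300))[:300].copy() if 0 else cv2.copyMakeBorder(cv2.resize(w["frame"],(400,300)),0,20,0,0,cv2.BORDER_CONSTANT)])
cv2.imwrite("pics/sw2.png",im[:,:,::-1]);print(w["camera_matrix"],w["T_tool_cam"].round(3))
E
```

```text
[[325.1922621    0.         280.93570425]
 [  0.         325.1922621  209.92555999]
 [  0.           0.           1.        ]] [[ 0.001 -0.946 -0.324  0.084]
 [ 1.     0.     0.     0.   ]
 [-0.    -0.324  0.946 -0.172]
 [ 0.     0.     0.     1.   ]]
```

View pics/sw2.png

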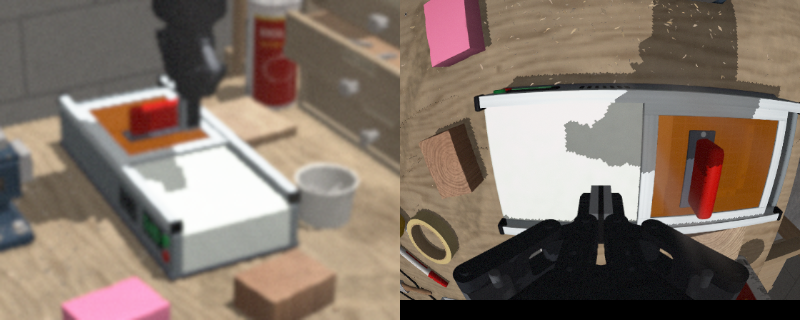

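The scene view shows the red grip still over the amber pane, with the gripper beyond it. The wrist view shows the fingers over the white lid at (600,190) and the grip at (708,178), so the fingers got past it. I'm measuring the grip again.

```bash
python3 - <<'E'
from h import *
from workcell import get_obs
from scipy.spatial.transform import Rotation as R
for n in("scene","s2"):
    c=load(n);W=world(c);h=cv2.cvtColor(c["frame"],cv2.COLOR_RGB2HSV)
    m=((h[...,0]<6)|(h[...,0]>174))&(h[...,1]>170)&(c["range_z"]>0)&(abs(W[...,2]-.085)<.02)&(W[...,0]>.45)&(W[...,0]<.68)&(abs(W[...,1]+.2)<.15)
    P=W[m]; print(n,m.sum(), "z",np.percentile(P[:,2],[2,50,98]) if m.any() else 0)
    if m.any(): e=np.array([eng(p) for p in P]);print(np.percentile(e,[3,25,50,75,97],axis=0).round(4).tolist())
# wrist: grip point depth
w=load("w2");o=get_obs();f=w["frame"];h=cv2.cvtColor(f,cv2.COLOR_RGB2HSV);K=w["camera_matrix"];T=w["T_tool_cam"]
v,u=np.mgrid[:420,:560];x=(u-K[0,2])/K[0,0];y=(v-K[1,2])/K[1,1];r=np.hypot(x,y)+1e-9
z=w["range_z"];P=np.stack([x/r*np.tan(r)*z,y/r*np.tan(r)*z,z],-1)
P=P@T[:3,:3].T+T[:3,3];P=P@R.from_quat(o["tool_rot"]).as_matrix().T+o["eef_pos"]
m=((h[...,0]<6)|(h[...,0]>174))&(h[...,1]>170)&(z>0)&(u>380)&(u<480)&(v<310)
q=P[m];e=np.array([eng(p) for p in q]);print("wrist",m.sum(),np.percentile(q[:,2],[2,50,98]),np.percentile(e,[3,25,50,75,97],axis=0).round(4).tolist())
E
```

```text
scene 0 z 0
s2 277 z [0.07026373 0.08713374 0.0990423 ]
[[-0.0299, 0.0206], [-0.019, 0.0242], [-0.0066, 0.0254], [0.0071, 0.0275], [0.0197, 0.0329]]
wrist 3603 [0.0731122  0.09759386 0.10113868] [[-0.0316, 0.027], [-0.0214, 0.0277], [-0.0072, 0.0295], [0.0083, 0.034], [0.026, 0.0396]]
```

The grip hasn't moved (y≈32 mm), so the shut fingers rode over it. I'll grasp the grip and drag it slowly instead.

send_rows(
  steps="1 0 0 0.035 0 0 0;1 0 0 0.035 0 0 0;1 0.0153 0.0252 0 0 0 0;1 0.0153 0.0252 0 0 0 0;1 0.0153 0.0252 0 0 0 0",
)

```text
clock: 4.0
eef_pos: [0.5576, -0.1828, 0.1514]
tool_rot: [0.285, 0.959, 0.0, 0.001]
ft_force: [0.4, 0.1, -1.2]
grip_width: 0.0603
grasp_force: 0.0
```

send_rows(
  steps="1 0 0 0 0 0 0;1 0 0 -0.02 0 0 0;1 0 0 -0.02 0 0 0;1 0 0 -0.02 0 0 0;1 0 0 -0.015 0 0 0",
)

```text
clock: 4.42
eef_pos: [0.5557, -0.1829, 0.0734]
tool_rot: [0.284, 0.959, 0.0, -0.001]
ft_force: [-0.5, 0.7, -0.4]
grip_width: 0.0855
grasp_force: 0.0
```

send_rows(
  steps="-1 0 0 0 0 0 0;-1 0 0 0 0 0 0;-1 0 0 0 0 0 0;-1 0 0 0 0 0 0;-1 0 0 0 0 0 0",
)

```text
clock: 4.83
eef_pos: [0.5574, -0.1839, 0.0766]
tool_rot: [0.284, 0.959, -0.0, 0.001]
ft_force: [-0.7, 0.5, 0.4]
grip_width: 0.0259
grasp_force: 0.0
```

send_rows(
  steps="-1 0 0 0 0 0 0;-1 0 0 0 0 0 0;-1 0 0 0 0 0 0;-1 0 0 0 0 0 0;-1 0 0 0 0 0 0",
)

```text
clock: 5.25
eef_pos: [0.5564, -0.1835, 0.0752]
tool_rot: [0.284, 0.959, -0.0, 0.0]
ft_force: [-0.2, 1.0, -0.2]
grip_width: 0.0
grasp_force: 0.0
```

```bash
python3 -c "
from h import *
st()"
```

```text
t 5.25 p [ 0.5564 -0.1835  0.0752] eng [-0.0019  0.0333] yaw-of-y 56.95 tilt [ 0.0001 -0.    ] F [-0.2  1.  -0.2] w 0.0 0.0 j [-0.32  0.49  0.03  1.11 -0.    0.26]
```

The fingers shut on nothing, so there is a mismatch between the measured grip and the real one. I'm looking again.

```bash
python3 - <<'E'
from h import *
from workcell import camera
c=camera("scene");np.savez("s3.npz",**c);w=camera("wrist");np.savez("w3.npz",**w)
im=np.hstack([cv2.resize(c["frame"][80:240,180:380],(400,320)),cv2.copyMakeBorder(cv2.resize(w["frame"],(400,300)),0,20,0,0,cv2.BORDER_CONSTANT)])
cv2.imwrite("pics/sw3.png",im[:,:,::-1])
W=world(c);h=cv2.cvtColor(c["frame"],cv2.COLOR_RGB2HSV)
# black gripper pixels near tool, lowest
m=(c["range_z"]>0)&(h[...,2]<70)&(W[...,2]>.07)&(W[...,2]<.17)&(abs(W[...,0]-.556)<.12)&(abs(W[...,1]+.183)<.12)
P=W[m];print(m.sum())
for a in(.07,.09,.11,.13,.15):
    q=P[(P[:,2]>=a)&(P[:,2]<a+.02)]
    if len(q): print(a,len(q),q.mean(0).round(4),np.array([eng(p) for p in q]).min(0).round(3),np.array([eng(p) for p in q]).max(0).round(3))
E
```

```text
267
0.11 45 [ 0.5465 -0.1931  0.1198] [-0.011  0.013] [0.003 0.029]
0.13 64 [ 0.5446 -0.1891  0.1407] [-0.016  0.001] [0.003 0.058]
0.15 158 [ 0.5416 -0.192   0.1601] [-0.02  -0.015] [0.009 0.074]
```

View pics/sw3.png

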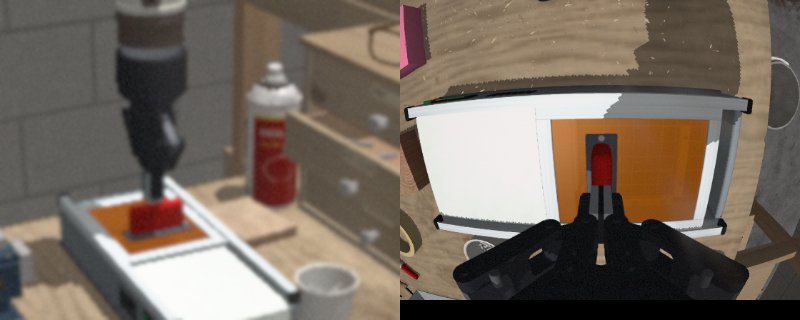

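The scene crop shows the shut fingertips at about (155,195), at or just above the grip at (157,212). The wrist view shows the fingertips overlapping the grip at (600,195). I'm checking where the tip really is against the TCP.

```bash
python3 - <<'E'
from h import *
w=load("w3");K=w["camera_matrix"];T=w["T_tool_cam"];f=w["frame"]
for d in(0,-.019,-.03,-.04):
    p=T[:3,:3].T@(np.array([0,0,d])-T[:3,3]);r=np.hypot(p[0],p[1]);th=np.arctan2(r,p[2]);uv=K[:2,2]+K[0,0]*th*p[:2]/r;print("tool z",d,"->",uv.round(1),"depth",p[2].round(4))
for v in range(200,350,8): print(v,f[v,280].tolist(),w["range_z"][v,272:292:5].round(3))
c=load("s3");
for d in(.0752,.1,.11,.12):
    q=c["camera_matrix"]@(c["extrinsics"]@np.array([.5564,-.1835,d,1]))[:3];print("scene z",d,(q[:2]/q[2]).round(1), "crop",((q[:2]/q[2]-[180,80])*2).round(0))
E
```

```text
tool z 0 -> [279.9 250.8] depth 0.1895
tool z -0.019 -> [279.8 266.4] depth 0.1716
tool z -0.03 -> [279.8 276.9] depth 0.1612
tool z -0.04 -> [279.7 287.5] depth 0.1517
200 [63, 35, 37] [0.187 0.182 0.182 0.184]
208 [71, 11, 13] [0.172 0.169 0.17  0.169]
216 [82, 1, 2] [0.161 0.159 0.16  0.16 ]
224 [101, 3, 0] [0.159 0.158 0.158 0.157]
232 [107, 8, 11] [0.16  0.159 0.158 0.159]
240 [105, 5, 0] [0.16  0.159 0.16  0.16 ]
248 [108, 15, 11] [0.162 0.162 0.162 0.161]
256 [108, 17, 10] [0.166 0.162 0.164 0.162]
264 [11, 13, 19] [0.15  0.151 0.15  0.151]
272 [14, 13, 15] [0.143 0.143 0.143 0.143]
280 [9, 10, 11] [0.137 0.136 0.137 0.136]
288 [16, 16, 15] [0.131 0.131 0.13  0.131]
296 [5, 12, 12] [0.125 0.126 0.125 0.125]
304 [26, 28, 29] [0.119 0.124 0.123 0.123]
312 [22, 25, 25] [0.114 0.121 0.124 0.113]
320 [24, 21, 24] [0.108 0.118 0.127 0.114]
328 [21, 22, 25] [0.105 0.118 0.128 0.116]
336 [20, 20, 19] [0.105 0.119 0.129 0.117]
344 [157, 136, 108] [0.116 0.121 0.307 0.117]
scene z 0.0752 [256.6 190.7] crop [153. 221.]
scene z 0.1 [256.4 180.8] crop [153. 202.]
scene z 0.11 [256.3 176.7] crop [153. 193.]
scene z 0.12 [256.2 172.7] crop [152. 185.]
```

```bash
cat >> h.py <<'E'
def wtool(w):
    K=w["camera_matrix"];T=w["T_tool_cam"];v,u=np.mgrid[:420,:560];x=(u-K[0,2])/K[0,0];y=(v-K[1,2])/K[1,1];r=np.hypot(x,y)+1e-9
    z=w["range_z"];P=np.stack([x/r*np.tan(r)*z,y/r*np.tan(r)*z,z],-1);return P@T[:3,:3].T+T[:3,3]
E
python3 - <<'E'
from h import *
for n in("w2","w3"):
    w=load(n);P=wtool(w)
    for v in range(246,300,4): print(n,v,w["frame"][v,276].tolist(),P[v,276].round(4),P[v,284].round(4))
c=load("s2");W=world(c);f=c["frame"]
m=(c["range_z"]>0)&(f.max(-1)<75)&(abs(W[...,0]-.51)<.06)&(abs(W[...,1]+.26)<.06)&(W[...,2]>.062)&(W[...,2]<.2);P=W[m]
print(np.percentile(P[:,2],[0,1,3,10]),np.argwhere(m)[-5:], P[-5:].round(3))
E
```

```text
w2 246 [239, 239, 238] [-0.0084 -0.0027  0.0243] [-0.0091  0.0026  0.0257]
w2 250 [240, 240, 238] [-0.0111 -0.0027  0.0238] [-0.0116  0.0027  0.0248]
w2 254 [240, 240, 237] [-0.0146 -0.0027  0.0248] [-0.0145  0.0027  0.0245]
w2 258 [239, 240, 237] [-0.0172 -0.0027  0.024 ] [-0.018   0.0027  0.0255]
w2 262 [65, 66, 70] [ 0.0118 -0.0018 -0.0362] [ 0.0116  0.002  -0.0357]
w2 266 [64, 63, 66] [ 0.0116 -0.0017 -0.0397] [ 0.0116  0.002  -0.0397]
w2 270 [63, 64, 67] [ 0.0115 -0.0017 -0.0433] [ 0.0116  0.0019 -0.0434]
w2 274 [63, 68, 70] [ 0.0115 -0.0016 -0.0468] [ 0.0114  0.0019 -0.0467]
w2 278 [64, 64, 68] [ 0.0121 -0.0016 -0.0513] [ 0.0121  0.0019 -0.0512]
w2 282 [66, 67, 70] [ 0.012  -0.0015 -0.0544] [ 0.0116  0.0019 -0.0538]
w2 286 [68, 69, 71] [ 0.0112 -0.0015 -0.0564] [ 0.0118  0.0018 -0.0572]
w2 290 [65, 65, 68] [ 0.0117 -0.0014 -0.0603] [ 0.0123  0.0018 -0.0611]
w2 294 [59, 61, 64] [ 0.0122 -0.0014 -0.0639] [ 0.0115  0.0018 -0.0629]
w2 298 [57, 57, 59] [ 0.0115 -0.0014 -0.0656] [ 0.0124  0.0017 -0.067 ]
w3 246 [102, 14, 11] [ 0.0152 -0.0019 -0.0256] [ 0.0149  0.0021 -0.025 ]
w3 250 
[... 451 characters left out ...]
09 -0.0016 -0.0458] [ 0.0116  0.0019 -0.047 ]
w3 278 [65, 65, 68] [ 0.0121 -0.0015 -0.0513] [ 0.0116  0.0019 -0.0504]
w3 282 [59, 58, 62] [ 0.0112 -0.0015 -0.0532] [ 0.0113  0.0019 -0.0533]
w3 286 [60, 63, 65] [ 0.0115 -0.0015 -0.0568] [ 0.0109  0.0018 -0.0559]
w3 290 [59, 61, 62] [ 0.0116 -0.0014 -0.06  ] [ 0.011   0.0018 -0.0591]
w3 294 [63, 64, 64] [ 0.0119 -0.0014 -0.0634] [ 0.0118  0.0018 -0.0632]
w3 298 [59, 64, 64] [ 0.0116 -0.0014 -0.0658] [ 0.012   0.0017 -0.0664]
[0.11572519 0.11895662 0.12263427 0.13936508] [[192 276]
 [192 277]
 [192 278]
 [193 274]
 [193 275]] [[ 0.499 -0.271  0.118]
 [ 0.502 -0.271  0.117]
 [ 0.503 -0.273  0.117]
 [ 0.495 -0.269  0.117]
 [ 0.498 -0.269  0.116]]
```

Both cameras agree that the real fingertips end about 35 mm short of the reported TCP when shut, so reported z is 35 mm too low for the tips. I'll add that offset and regrasp.

send_rows(
  steps="1 0 0 0.01 0 0 0;1 0 0 0 0 0 0;1 0 0 0 0 0 0;1 0 0 0 0 0 0;1 0 0 0 0 0 0",
)

```text
clock: 5.77
eef_pos: [0.5563, -0.1835, 0.0851]
tool_rot: [0.284, 0.959, -0.0, 0.0]
ft_force: [-0.4, 0.5, 0.5]
grip_width: 0.0603
grasp_force: 0.0
```

send_rows(
  steps="1 0 0 0 0 0 0;1 0 0 -0.012 0 0 0;1 0 0 -0.012 0 0 0;1 0 0 -0.012 0 0 0;1 0 0 -0.008 0 0 0",
)

```text
clock: 6.18
eef_pos: [0.5556, -0.1832, 0.0397]
tool_rot: [0.284, 0.959, 0.0, -0.001]
ft_force: [-0.2, -0.1, -0.3]
grip_width: 0.0856
grasp_force: 0.0
```

send_rows(
  steps="-1 0 0 0 0 0 0;-1 0 0 0 0 0 0;-1 0 0 0 0 0 0;-1 0 0 0 0 0 0;-1 0 0 0 0 0 0",
)

```text
clock: 6.6
eef_pos: [0.557, -0.1837, 0.0419]
tool_rot: [0.284, 0.959, -0.0, 0.001]
ft_force: [0.0, 0.7, -0.1]
grip_width: 0.0252
grasp_force: 0.0
```

send_rows(
  steps="-1 0 0 0 0 0 0;-1 0 0 0 0 0 0;-1 0 0 0 0 0 0;-1 0 0 0 0 0 0;-1 0 0 0 0 0 0",
)

```text
clock: 7.02
eef_pos: [0.5569, -0.1836, 0.042]
tool_rot: [0.284, 0.959, 0.0, 0.001]
ft_force: [-1.0, 0.2, 5.9]
grip_width: 0.0137
grasp_force: 60.1
```

```bash
python3 -c "
from h import *
st()"
```

```text
t 7.02 p [ 0.5569 -0.1836  0.042 ] eng [-0.0014  0.0336] yaw-of-y 56.98 tilt [ 0.0015 -0.0004] F [-1.   0.2  5.9] w 0.0137 60.1 j [-0.32  0.52 -0.02  1.03  0.    0.26]
```

Gripped: 13.7 mm, 60 N. Now I'm dragging it open.

send_rows(
  steps="-1 -0.0022 -0.0034 0.001 0 0 0;-1 -0.0044 -0.0068 0 0 0 0;-1 -0.0044 -0.0068 0 0 0 0;-1 -0.0044 -0.0068 0 0 0 0;-1 -0.0044 -0.0068 0 0 0 0",
)

```text
clock: 7.43
eef_pos: [0.5367, -0.2152, 0.042]
tool_rot: [0.285, 0.959, -0.0, 0.001]
ft_force: [5.7, 0.3, -2.8]
grip_width: 0.0142
grasp_force: 59.0
```

send_rows(
  steps="-1 -0.0044 -0.0068 0 0 0 0;-1 -0.0044 -0.0068 0 0 0 0;-1 -0.0044 -0.0068 0 0 0 0;-1 -0.0044 -0.0068 0 0 0 0;-1 -0.0044 -0.0068 0 0 0 0",
)

```text
clock: 7.85
eef_pos: [0.5148, -0.2495, 0.042]
tool_rot: [0.285, 0.959, -0.0, 0.001]
ft_force: [5.2, 0.0, -4.4]
grip_width: 0.0141
grasp_force: 58.9
```

send_rows(
  steps="-1 -0.0044 -0.0068 0 0 0 0;-1 -0.0044 -0.0068 0 0 0 0;-1 -0.0044 -0.0068 0 0 0 0;-1 -0.0044 -0.0068 0 0 0 0;-1 -0.0044 -0.0068 0 0 0 0",
)

```text
clock: 8.27
eef_pos: [0.493, -0.2835, 0.042]
tool_rot: [0.285, 0.959, -0.0, 0.001]
ft_force: [6.9, -1.2, -4.4]
grip_width: 0.014
grasp_force: 58.8
```

```bash
python3 -c "
from h import *
st()"
```

```text
t 8.27 p [ 0.493  -0.2835  0.042 ] eng [-0.0005 -0.0851] yaw-of-y 56.93 tilt [ 0.002  -0.0009] F [ 6.9 -1.2 -4.4] w 0.014 58.8 j [-0.52  0.49 -0.07  1.01  0.    0.06]
```

send_rows(
  steps="1 0 0 0 0 0 0;1 0 0 0 0 0 0;1 0 0 0 0 0 0;1 0 0 0 0 0 0;1 0 0 0.02 0 0 0",
)

```text
clock: 8.68
eef_pos: [0.4891, -0.2801, 0.0585]
tool_rot: [0.284, 0.959, 0.001, -0.004]
ft_force: [0.5, 0.2, -1.2]
grip_width: 0.0733
grasp_force: 0.0
```

send_rows(
  steps="1 0 0 0.035 0 0 0;1 0 0 0.035 0 0 0;1 -0.0131 -0.0237 0 0 0 0.055;1 -0.0131 -0.0237 0 0 0 0.055;1 -0.0131 -0.0237 0 0 0 0.055",
)

```text
clock: 9.1
eef_pos: [0.4534, -0.3535, 0.1334]
tool_rot: [0.202, 0.979, -0.001, 0.001]
ft_force: [0.5, -0.8, -0.4]
grip_width: 0.0855
grasp_force: 0.0
```

send_rows(
  steps="1 -0.0131 -0.0237 0 0 0 0.055;1 -0.0131 -0.0237 0 0 0 0;1 -0.0131 -0.0237 0 0 0 0;1 0 0 0 0 0 0;1 0 0 0 0 0 0",
)

```text
clock: 9.52
eef_pos: [0.4129, -0.4249, 0.1319]
tool_rot: [0.179, 0.984, 0.0, -0.0]
ft_force: [0.0, 0.4, 0.5]
grip_width: 0.0855
grasp_force: 0.0
```

```bash
python3 - <<'E'
from h import *
from workcell import camera
from scipy.spatial.transform import Rotation as R
o=st();w=camera("wrist");np.savez("w4.npz",**w);c=camera("top");np.savez("top4.npz",**c)
P=wtool(w)@R.from_quat(o["tool_rot"]).as_matrix().T+o["eef_pos"];h=cv2.cvtColor(w["frame"],cv2.COLOR_RGB2HSV)
m=(w["range_z"]>0)&(abs(P[...,2]-.036)<.006)&(np.hypot(P[...,0]-.4146,P[...,1]+.4254)<.06)
q=P[m];r=cv2.minAreaRect((q[:,:2]*1000).astype(np.float32));print("packer by wrist",m.sum(),r,q[:,2].mean())
W=world(c);e=(W[...,:2]-E0);ex=e@EX;ey=e@EY;f=c["frame"]
z=W[...,2];hh=cv2.cvtColor(f,cv2.COLOR_RGB2HSV)
m=(c["range_z"]>0)&(z>.085)&(z<.105)&(abs(ex)<.05)&(ey<-.05)&(ey>-.13);print("grip",m.sum(),ex[m].mean(),ey[m].mean())
b=f[100:260,150:310];cv2.imwrite("pics/top4.png",cv2.resize(np.hstack([b,f[150:310,270:430]])[:,:,::-1],None,fx=2.5,fy=2.5))
E
```

```text
t 9.52 p [ 0.4129 -0.4249  0.1319] eng [ 0.0095 -0.2472] yaw-of-y 69.41 tilt [-0.0006  0.0007] F [0.  0.4 0.5] w 0.0855 0.0 j [-0.8   0.46  0.14  1.25  0.   -0.44]
packer by wrist 5597 ((416.566650390625, -423.9201965332031), (56.86290740966797, 80.14521789550781), 70.01715850830078) 0.03608100611584609
grip 352 -0.0005854367151372396 -0.08890976373018605
```

View pics/top4.png

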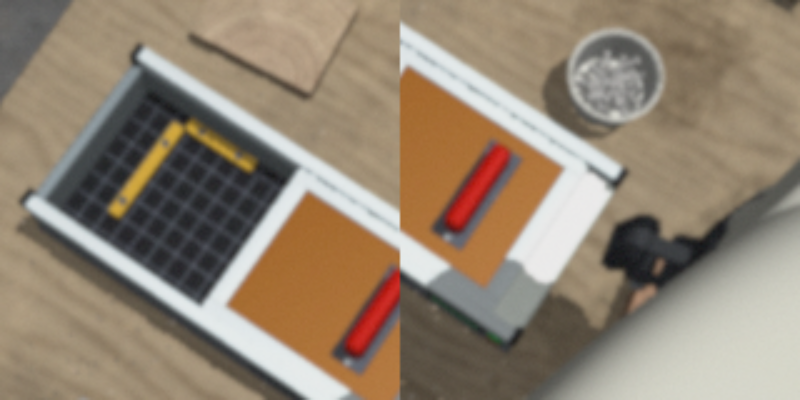

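The left half shows the bay uncovered with the L of brass stops: left-hand stop at (150,165), rear stop at (220,145). The right half shows the pane over the right side with the grip at (475,190), so the window is open by about 147 mm. The packer as seen from the wrist agrees with the top view. I'm descending to it.

send_rows(
  steps="1 0.003 0 -0.03 0 0 0;1 0 0 -0.035 0 0 0;1 0 0 -0.035 0 0 0;1 0 0 -0.03 0 0 0;1 0 0 -0.015 0 0 0",
)

```text
clock: 10.03
eef_pos: [0.4156, -0.4204, -0.0171]
tool_rot: [0.176, 0.984, 0.002, -0.003]
ft_force: [0.0, -0.3, -0.6]
grip_width: 0.0853
grasp_force: 0.0
```

send_rows(
  steps="1 0 0 -0.015 0 0 0;1 0 0 0 0 0 0;-1 0 0 0 0 0 0;-1 0 0 0 0 0 0;-1 0 0 0 0 0 0",
)

```text
clock: 10.45
eef_pos: [0.4186, -0.4252, -0.0256]
tool_rot: [0.177, 0.984, -0.001, 0.002]
ft_force: [0.1, 0.1, -0.2]
grip_width: 0.0568
grasp_force: 64.9
```

send_rows(
  steps="-1 0 0 0 0 0 0;-1 0 0 0 0 0 0;-1 0 0 0 0 0 0;-1 0 0 0 0 0 0;-1 0 0 0 0 0 0",
)

```text
clock: 10.87
eef_pos: [0.4182, -0.4252, -0.0261]
tool_rot: [0.177, 0.984, -0.001, 0.002]
ft_force: [-0.1, 1.4, 5.8]
grip_width: 0.0569
grasp_force: 66.1
```

```bash
python3 - <<'E'
from h import *
from workcell import camera
o=st();w=camera("wrist");np.savez("w5.npz",**w);P=wtool(w)
# finger front faces: tool x ~ .0115, |y| 29..44
m=(w["range_z"]>0)&(abs(P[...,0]-.0115)<.004)&(abs(P[...,1])>.030)&(abs(P[...,1])<.045)&(P[...,2]<.05)&(P[...,2]>-.075)&(w["frame"].max(-1)<90)
print("finger tool z",m.sum(),np.percentile(P[m][:,2],[50,95,99,100]))
f=w["frame"];h=cv2.cvtColor(f,cv2.COLOR_RGB2HSV)
for y in(-.035,.035):
    k=(abs(P[...,1]-y)<.006)&(abs(P[...,0]-.0115)<.006)&(w["range_z"]>0);print(y,k.sum(),np.percentile(P[k][:,2],[50,90,99]))
# brass
c=load("top4");hh=cv2.cvtColor(c["frame"],cv2.COLOR_RGB2HSV);m=(hh[...,0]>17)&(hh[...,0]<30)&(hh[...,1]>130)
W=world(c);m[:140]=0;m[200:]=0;m[:,:180]=0;m[:,270:]=0
vu=np.argwhere(m)[:,::-1];e=np.array([eng(p) for p in ray(c,vu,.022)]);print(len(e))
L=e[(e[:,0]<.035)&(e[:,0]>-.03)];Rr=e[(e[:,1]<.105)&(e[:,1]>.07)]
print("left stop y",np.percentile(L[:,1],[2,10,50,90,98]).round(4),"x",np.percentile(e[:,0],[2,98]).round(4));print("rear x",np.percentile(Rr[:,0],[2,10,50,90,98]).round(4))
for s in(-.02,0,.02): k=abs(L[:,0]-s)<.01;print(s,L[k,1].mean())
E
```

```text
t 10.87 p [ 0.4182 -0.4252 -0.0261] eng [ 0.0141 -0.2445] yaw-of-y 69.57 tilt [ 0.0028 -0.0021] F [-0.1  1.4  5.8] w 0.0569 66.1 j [-0.79  0.61 -0.06  0.9   0.   -0.44]
finger tool z 460 [-0.06198059 -0.04447317 -0.04156877 -0.04067761]
-0.035 2118 [-0.07587783 -0.04340558 -0.0255196 ]
0.035 2202 [-0.07881837 -0.05062303 -0.0259894 ]
432
left stop y [0.1141 0.1149 0.1193 0.1245 0.1253] x [-0.0347  0.0565]
rear x [0.0459 0.0464 0.0507 0.056  0.0571]
-0.02 0.11904167650465725
0 0.11979964112825355
0.02 0.11972554858046364
```

The grasp is good: 56.9 mm, 66 N, tips about 15 mm above the block's underside, so they clear the 8 mm stops. I'm lifting, carrying over the grip, and lining up above the bay.

send_rows(
  steps="-1 0 0 0.015 0 0 0;-1 0 0 0.025 0 0 0;-1 0 0 0.03 0 0 0;-1 0 0 0.03 0 0 0;-1 0 0 0.03 0 0 0",
)

```text
clock: 11.33
eef_pos: [0.4164, -0.4239, 0.1031]
tool_rot: [0.178, 0.984, 0.0, -0.001]
ft_force: [0.8, -0.6, -1.8]
grip_width: 0.0567
grasp_force: 65.2
```

send_rows(
  steps="-1 0.0138 0.0233 0 0 0 -0.055;-1 0.0138 0.0233 0 0 0 -0.055;-1 0.0138 0.0233 0 0 0 -0.055;-1 0.0138 0.0233 0 0 0 -0.055;-1 0.0138 0.0233 0 0 0 0",
)

```text
clock: 11.75
eef_pos: [0.486, -0.3067, 0.1021]
tool_rot: [0.286, 0.958, 0.0, -0.0]
ft_force: [0.2, 0.1, -0.4]
grip_width: 0.0565
grasp_force: 65.3
```

send_rows(
  steps="-1 0.0138 0.0233 0 0 0 0;-1 0.0138 0.0233 0 0 0 0;-1 0.0138 0.0233 0 0 0 0;-1 0.0138 0.0233 0 0 0 0;-1 0.0138 0.0233 0 0 0 0",
)

```text
clock: 12.17
eef_pos: [0.5551, -0.1901, 0.102]
tool_rot: [0.285, 0.959, -0.0, -0.0]
ft_force: [-0.0, 0.2, -0.5]
grip_width: 0.057
grasp_force: 65.3
```

send_rows(
  steps="-1 0.0138 0.0233 0 0 0 0;-1 0.0138 0.0233 0 0 0 0;-1 0 0 0 0 0 0;-1 0 0 0 0 0 0;-1 0 0 0 0 0 0",
)

```text
clock: 12.58
eef_pos: [0.582, -0.1449, 0.1018]
tool_rot: [0.284, 0.959, -0.0, -0.001]
ft_force: [-0.9, -0.4, -0.6]
grip_width: 0.0566
grasp_force: 65.2
```

```bash
python3 - <<'E'
from h import *
from workcell import camera
from scipy.spatial.transform import Rotation as R
o=st();w=camera("wrist");np.savez("w6.npz",**w);cv2.imwrite("pics/w6.png",w["frame"][:,:,::-1])
P=wtool(w)@R.from_quat(o["tool_rot"]).as_matrix().T+o["eef_pos"];e=P[...,:2]-E0;ex=e@EX;ey=e@EY
h=cv2.cvtColor(w["frame"],cv2.COLOR_RGB2HSV);m=(w["range_z"]>0)&(h[...,0]>16)&(h[...,0]<32)&(h[...,1]>120)&(abs(P[...,2]-.02)<.012)&(abs(ex)<.07)&(ey>.03)&(ey<.15)
print("brass",m.sum(),np.percentile(ex[m],[2,50,98]),np.percentile(ey[m],[2,50,98]),np.percentile(P[m][:,2],[5,95]))
print("to go",wor(0,.08)-o["eef_pos"][:2])
E
```

```text
t 12.58 p [ 0.582  -0.1449  0.1018] eng [-0.0015  0.0797] yaw-of-y 56.96 tilt [-0.0012 -0.0003] F [-0.9 -0.4 -0.6] w 0.0566 65.2 j [-0.24  0.5   0.11  1.19 -0.    0.33]
brass 332 [-0.03567264 -0.0259979  -0.0133012 ] [0.11727976 0.12157045 0.12724888] [0.01805331 0.02337369]
to go [ 0.00147655 -0.00056242]
```

View pics/w6.png

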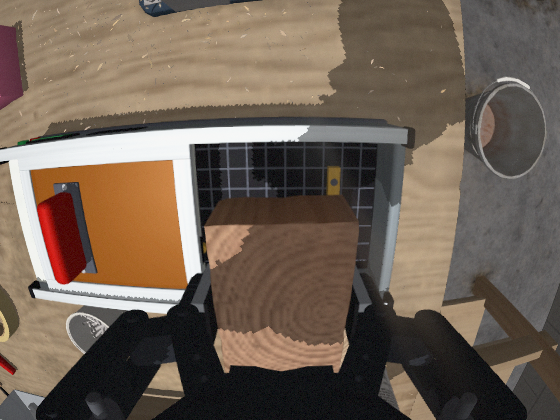

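The wrist view shows the block held level over the bay at (280,280), with the left-hand stop's end at (334,180). Its face is at y≈117.5 mm and its end fits a corner at x≈48 mm. I'm descending with 7–9 mm clearance from both stops.

send_rows(
  steps="-1 0 0 -0.025 0 0 0;-1 0 0 -0.025 0 0 0;-1 0 0 -0.025 0 0 0;-1 0 0 -0.025 0 0 0;-1 0 0 -0.008 0 0 0",
)

```text
clock: 13.05
eef_pos: [0.5787, -0.1454, -0.0098]
tool_rot: [0.286, 0.958, -0.0, -0.004]
ft_force: [-1.3, 0.2, -1.3]
grip_width: 0.0569
grasp_force: 65.2
```

send_rows(
  steps="-1 0 0 0 0 0 0;-1 0 0 0 0 0 0;-1 0 0 -0.002 0 0 0;-1 0 0 -0.002 0 0 0;-1 0 0 -0.001 0 0 0",
)

```text
clock: 13.47
eef_pos: [0.5837, -0.1451, -0.0095]
tool_rot: [0.284, 0.959, 0.0, 0.001]
ft_force: [-0.0, 0.4, -1.5]
grip_width: 0.0565
grasp_force: 65.2
```

```bash
python3 -c "
from h import *
st()"
```

```text
t 13.47 p [ 0.5837 -0.1451 -0.0095] eng [0.0001 0.0805] yaw-of-y 56.95 tilt [ 0.0027 -0.0007] F [-0.   0.4 -1.5] w 0.0565 65.2 j [-0.24  0.6  -0.03  0.94 -0.    0.33]
```

send_rows(
  steps="-1 0 0 -0.001 0 0 0;-1 0 0 -0.001 0 0 0;-1 0 0 0 0 0 0;-1 0 0 0 0 0 0;-1 0 0 0 0 0 0",
)

```text
clock: 13.88
eef_pos: [0.5831, -0.1447, -0.012]
tool_rot: [0.284, 0.959, -0.0, 0.001]
ft_force: [-1.1, 0.6, 6.0]
grip_width: 0.0566
grasp_force: 65.8
```

send_rows(
  steps="-1 0 0 -0.001 0 0 0;-1 0 0 -0.001 0 0 0;-1 0 0 0 0 0 0;-1 0 0 0 0 0 0;-1 0 0 0 0 0 0",
)

```text
clock: 14.3
eef_pos: [0.5831, -0.1448, -0.0121]
tool_rot: [0.284, 0.959, -0.0, 0.001]
ft_force: [-5.6, 2.3, 15.4]
grip_width: 0.0566
grasp_force: 67.3
```

Bed contact came at the height I expected. I'm easing off and pushing towards the left-hand stop.

send_rows(
  steps="-1 0 0 0.0015 0 0 0;-1 0.0011 0.0017 0 0 0 0;-1 0.0011 0.0017 0 0 0 0;-1 0.0011 0.0017 0 0 0 0;-1 0 0 0 0 0 0",
)

```text
clock: 14.72
eef_pos: [0.584, -0.1439, -0.0119]
tool_rot: [0.286, 0.958, -0.004, -0.0]
ft_force: [-8.3, -10.4, 13.2]
grip_width: 0.0567
grasp_force: 76.3
```

send_rows(
  steps="-1 0.0006 0.0008 0 0 0 0;-1 0.0006 0.0008 0 0 0 0;-1 0.0006 0.0008 0 0 0 0;-1 0 0 0 0 0 0;-1 0 0 0 0 0 0",
)

```text
clock: 15.13
eef_pos: [0.584, -0.1438, -0.0118]
tool_rot: [0.287, 0.958, -0.006, -0.001]
ft_force: [-13.2, -14.2, 15.4]
grip_width: 0.0568
grasp_force: 81.7
```

```bash
python3 -c "
from h import *
o=st();f=o['ft_force'][:2];print('F eng',f@EX,f@EY)"
```

```text
t 15.13 p [ 0.584  -0.1438 -0.0118] eng [-0.0004  0.0817] yaw-of-y 56.69 tilt [-0.0059 -0.0116] F [-13.2 -14.2  15.4] w 0.0568 81.7 j [-0.23  0.61 -0.02  0.94 -0.01  0.35]
F eng -3.2636374989132833 -19.115703074630236
```

It resists after only 1.2 mm, with 19 N. I'm checking the gap with the cameras.

```bash
python3 - <<'E'
from h import *
from workcell import camera
from scipy.spatial.transform import Rotation as R
o=st();w=camera("wrist");np.savez("w7.npz",**w)
cv2.imwrite("pics/w7.png",cv2.resize(w["frame"][130:350,180:430,::-1],None,fx=3,fy=2.7))
P=wtool(w)@R.from_quat(o["tool_rot"]).as_matrix().T+o["eef_pos"];e=P[...,:2]-E0;ex=e@EX;ey=e@EY;z=P[...,2];ok=w["range_z"]>0
h=cv2.cvtColor(w["frame"],cv2.COLOR_RGB2HSV)
m=ok&(h[...,0]>16)&(h[...,0]<32)&(h[...,1]>120)&(abs(z-.02)<.012)&(abs(ex)<.07)&(ey>.03)&(ey<.15)
print("brass",m.sum(),np.percentile(ex[m],[2,50,98]),np.percentile(ey[m],[2,50,98]),np.percentile(z[m],[5,95]))
m=ok&(h[...,0]<16)&(h[...,1]>60)&(z>.03)&(z<.06)&(abs(ex)<.06)&(ey>.03)&(ey<.13)
for a,b in((-.06,-.03),(-.03,-.01)):
    k=m&(ex>a)&(ex<b);print("block",k.sum(),np.percentile(ex[k],[1,50,99]).round(4),np.percentile(ey[k],[1,50,99]).round(4),np.percentile(z[k],[5,50,95]).round(4))
E
```

```text
t 15.13 p [ 0.584  -0.1438 -0.0118] eng [-0.0004  0.0817] yaw-of-y 56.69 tilt [-0.0059 -0.0116] F [-13.2 -14.2  15.4] w 0.0568 81.7 j [-0.23  0.61 -0.02  0.94 -0.01  0.35]
brass 1089 [-0.0359736  -0.01953188  0.04637977] [0.11754385 0.12237195 0.12702171] [0.01863519 0.02316178]
block 7036 [-0.043  -0.0395 -0.0302] [0.0552 0.0836 0.1109] [0.0334 0.05   0.0513]
block 6300 [-0.0298 -0.0206 -0.0102] [0.0554 0.0832 0.1109] [0.0495 0.0504 0.0514]
```

View pics/w7.png

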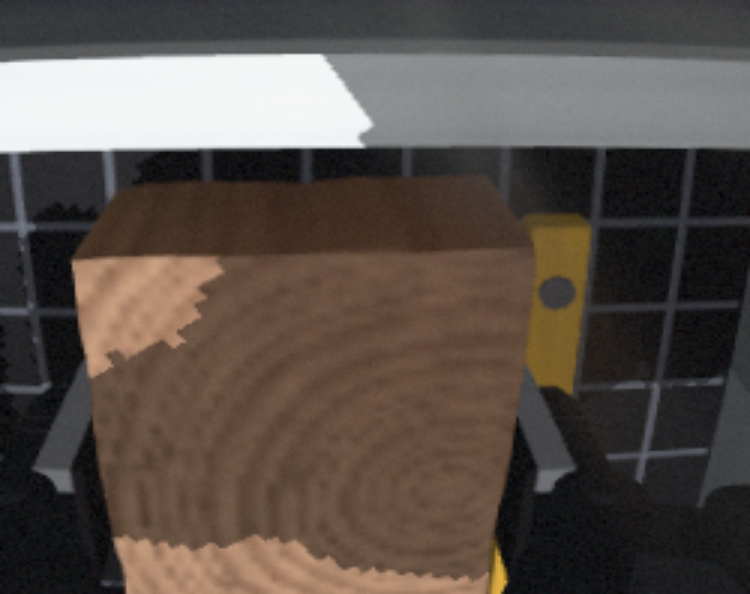

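The crop shows the block flat on the bed with its left face at (525,300), about 6 mm short of the left-hand stop at (557,300). It is dragging on the bed because of the down force, so I'll take the weight off it and retry.

send_rows(
  steps="-1 -0.0006 -0.0008 0.001 0 0 0;-1 -0.0006 -0.0008 0.001 0 0 0;-1 0 0 0.001 0 0 0;-1 0 0 0 0 0 0;-1 0 0 0 0 0 0",
)

```text
clock: 15.6
eef_pos: [0.5838, -0.1436, -0.0117]
tool_rot: [0.286, 0.958, -0.005, -0.001]
ft_force: [-4.0, -11.7, -2.0]
grip_width: 0.0565
grasp_force: 77.2
```

```bash
python3 -c "
from h import *
o=st();f=o['ft_force'][:2];print('F eng',f@EX,f@EY)"
```

```text
t 15.6 p [ 0.5838 -0.1436 -0.0117] eng [-0.0007  0.0817] yaw-of-y 56.72 tilt [-0.0053 -0.0083] F [ -4.  -11.7  -2. ] w 0.0565 77.2 j [-0.24  0.61 -0.02  0.94 -0.01  0.34]
F eng 3.025134326965002 -12.02899102709942
```

```bash
python3 - <<'E'
from h import *
w=load("w7");P=wtool(w);f=w["frame"]
for v in range(258,312,4):
    print(v,[(u,int(f[v,u].max()),*(P[v,u]*1000).round(0).astype(int)) for u in (354,358,362,366)])
E
```

```text
258 [(354, 96, np.int64(27), np.int64(29), np.int64(-62)), (358, 125, np.int64(13), np.int64(37), np.int64(-36)), (362, 120, np.int64(13), np.int64(40), np.int64(-35)), (366, 122, np.int64(12), np.int64(42), np.int64(-34))]
262 [(354, 103, np.int64(26), np.int64(29), np.int64(-63)), (358, 126, np.int64(10), np.int64(38), np.int64(-34)), (362, 120, np.int64(10), np.int64(40), np.int64(-35)), (366, 125, np.int64(11), np.int64(42), np.int64(-35))]
266 [(354, 89, np.int64(12), np.int64(35), np.int64(-41)), (358, 124, np.int64(8), np.int64(38), np.int64(-34)), (362, 122, np.int64(7), np.int64(41), np.int64(-33)), (366, 122, np.int64(8), np.int64(42), np.int64(-34))]
270 [(354, 79, np.int64(11), np.int64(34), np.int64(-44)), (358, 109, np.int64(6), np.int64(38), np.int64(-35)), (362, 123, np.int64(6), np.int64(41), np.int64(-34)), (366, 123, np.int64(7), np.int64(42), np.int64(-36))]
274 [(354, 73, np.int64(12), np.int64(33), np.int64(-49)), (358, 69, np.int64(12), np.int64(35), np.int64(-49)), (362, 28, np.int64(8), np.int64(39), np.int64(-41)), (366, 39, np.int64(8), np.int64(41), np.int
[... 1295 characters left out ...]
4(12), np.int64(34), np.int64(-67))]
302 [(354, 21, np.int64(11), np.int64(29), np.int64(-69)), (358, 21, np.int64(12), np.int64(30), np.int64(-70)), (362, 75, np.int64(12), np.int64(32), np.int64(-70)), (366, 74, np.int64(12), np.int64(33), np.int64(-70))]
306 [(354, 19, np.int64(10), np.int64(29), np.int64(-70)), (358, 39, np.int64(10), np.int64(30), np.int64(-71)), (362, 116, np.int64(10), np.int64(32), np.int64(-71)), (366, 107, np.int64(10), np.int64(34), np.int64(-71))]
310 [(354, 21, np.int64(84), np.int64(0), np.int64(-172)), (358, 77, np.int64(8), np.int64(31), np.int64(-71)), (362, 113, np.int64(9), np.int64(32), np.int64(-71)), (366, 24, np.int64(12), np.int64(32), np.int64(-76))]
```

The left finger's outer face (35.5 mm off centre) is exactly at the stop's face, so the fingertip reaches lower than I thought and is pinned against the stop. I'll back off, set the block down, and regrasp it 11 mm higher so the fingers pass over the stop.

send_rows(
  steps="-1 -0.0040 -0.0061 0.001 0 0 0;-1 -0.0039 -0.0061 0.001 0 0 0;-1 0 0 0 0 0 0;-1 0 0 -0.001 0 0 0;-1 0 0 -0.001 0 0 0",
)

```text
clock: 16.02
eef_pos: [0.5789, -0.1507, -0.0104]
tool_rot: [0.284, 0.959, 0.0, 0.0]
ft_force: [0.7, -0.1, -0.9]
grip_width: 0.0568
grasp_force: 65.5
```

send_rows(
  steps="-1 0 0 -0.0005 0 0 0;-1 0 0 -0.0005 0 0 0;-1 0 0 0 0 0 0;-1 0 0 0 0 0 0;-1 0 0 0 0 0 0",
)

```text
clock: 16.43
eef_pos: [0.5787, -0.1508, -0.0114]
tool_rot: [0.284, 0.959, 0.0, 0.0]
ft_force: [-0.2, -0.3, -0.6]
grip_width: 0.0568
grasp_force: 65.5
```

```bash
python3 -c "
from h import *
st()"
```

```text
t 16.43 p [ 0.5787 -0.1508 -0.0114] eng [-0.0011  0.0729] yaw-of-y 56.97 tilt [0.0001 0.    ] F [-0.2 -0.3 -0.6] w 0.0568 65.5 j [-0.25  0.6  -0.04  0.94  0.    0.32]
```

Just touching the bed now. Next I'll open partway (about 68 mm), rise 11 mm and regrasp.

send_rows(
  steps="0.6 0 0 -0.0005 0 0 0;0.6 0 0 0 0 0 0;0.6 0 0 0 0 0 0;0.6 0 0 0 0 0 0;0.6 0 0 0 0 0 0",
)

```text
clock: 16.85
eef_pos: [0.5787, -0.151, -0.0118]
tool_rot: [0.284, 0.959, -0.0, 0.0]
ft_force: [0.1, 0.2, -1.1]
grip_width: 0.0682
grasp_force: 0.0
```

send_rows(
  steps="0.6 0 0 0.006 0 0 0;0.6 0 0 0.0055 0 0 0;0.6 0 0 0 0 0 0;0.6 0 0 0 0 0 0;-1 0 0 0 0 0 0",
)

```text
clock: 17.27
eef_pos: [0.5788, -0.151, -0.0001]
tool_rot: [0.284, 0.959, 0.0, 0.0]
ft_force: [-1.2, 0.4, 0.8]
grip_width: 0.0578
grasp_force: 0.7
```

send_rows(
  steps="-1 0 0 0 0 0 0;-1 0 0 0 0 0 0;-1 0 0 0 0 0 0;-1 0 0 0 0 0 0;-1 0 0 0 0 0 0",
)

```text
clock: 17.68
eef_pos: [0.5791, -0.1511, 0.0003]
tool_rot: [0.284, 0.959, 0.0, 0.001]
ft_force: [-0.4, 0.6, 4.8]
grip_width: 0.0561
grasp_force: 66.2
```

```bash
python3 -c "
from h import *
st()"
```

```text
t 17.68 p [ 5.791e-01 -1.511e-01  3.000e-04] eng [-0.0006  0.0729] yaw-of-y 56.96 tilt [ 0.0012 -0.0003] F [-0.4  0.6  4.8] w 0.0561 66.2 j [-0.26  0.59 -0.02  0.96 -0.    0.32]
```

send_rows(
  steps="-1 0 0 0.0005 0 0 0;-1 0.0022 0.0034 0 0 0 0;-1 0.0022 0.0034 0 0 0 0;-1 0.0022 0.0034 0 0 0 0;-1 0 0 0 0 0 0",
)

```text
clock: 18.1
eef_pos: [0.5857, -0.1403, 0.0003]
tool_rot: [0.284, 0.959, 0.0, 0.0]
ft_force: [-1.4, -1.6, 4.6]
grip_width: 0.0563
grasp_force: 66.2
```

send_rows(
  steps="-1 0.0011 0.0017 0 0 0 0;-1 0.0006 0.0008 0 0 0 0;-1 0.0006 0.0008 0 0 0 0;-1 0.0006 0.0008 0 0 0 0;-1 0 0 0 0 0 0",
)

```text
clock: 18.52
eef_pos: [0.587, -0.1383, 0.0003]
tool_rot: [0.285, 0.959, -0.002, -0.001]
ft_force: [-4.4, -5.8, 7.8]
grip_width: 0.0564
grasp_force: 66.4
```

```bash
python3 -c "
from h import *
o=st();f=o['ft_force'][:2];print('F eng',f@EX,f@EY)"
```

```text
t 18.52 p [ 5.870e-01 -1.383e-01  3.000e-04] eng [-0.0009  0.0879] yaw-of-y 56.92 tilt [-0.0022 -0.0036] F [-4.4 -5.8  7.8] w 0.0564 66.4 j [-0.23  0.6  -0.01  0.97 -0.    0.35]
F eng -0.5614710241255696 -7.25422411157299
```

The block touches the left-hand stop at y≈88 mm, as expected. Now I'm pushing along +x to the rear stop.

send_rows(
  steps="-1 -0.0005 -0.0008 0.0003 0 0 0;-1 0.0017 -0.0011 0 0 0 0;-1 0.0017 -0.0011 0 0 0 0;-1 0.0017 -0.0011 0 0 0 0;-1 0 0 0 0 0 0",
)

```text
clock: 18.93
eef_pos: [0.5891, -0.1396, 0.0003]
tool_rot: [0.284, 0.959, -0.0, -0.004]
ft_force: [-10.4, 0.1, 11.2]
grip_width: 0.0562
grasp_force: 66.9
```

send_rows(
  steps="-1 0.0013 -0.0008 0 0 0 0;-1 0.0008 -0.0005 0 0 0 0;-1 0.0008 -0.0005 0 0 0 0;-1 0 0 0 0 0 0;-1 0 0 0 0 0 0",
)

```text
clock: 19.35
eef_pos: [0.5915, -0.1412, 0.0003]
tool_rot: [0.284, 0.959, -0.0, -0.004]
ft_force: [-10.9, 0.0, 12.9]
grip_width: 0.0564
grasp_force: 67.1
```

```bash
python3 -c "
from h import *
o=st();f=o['ft_force'][:2];print('F eng',f@EX,f@EY)"
```

```text
t 19.35 p [ 5.915e-01 -1.412e-01  3.000e-04] eng [0.0045 0.088 ] yaw-of-y 57.02 tilt [-0.0074  0.0021] F [-10.9   0.   12.9] w 0.0564 67.1 j [-0.23  0.61  0.02  0.99  0.    0.34]
F eng -9.136009009414371 -5.89004469883891
```

send_rows(
  steps="-1 0 0 0.0008 0 0 0;-1 0.0013 -0.0008 0 0 0 0;-1 0.0013 -0.0008 0 0 0 0;-1 0.0008 -0.0005 0 0 0 0;-1 0 0 0 0 0 0",
)

```text
clock: 19.77
eef_pos: [0.5952, -0.1436, 0.0004]
tool_rot: [0.284, 0.959, -0.0, -0.004]
ft_force: [-8.5, -1.2, 8.6]
grip_width: 0.056
grasp_force: 66.6
```

send_rows(
  steps="-1 0.0008 -0.0005 0 0 0 0;-1 0.0008 -0.0005 0 0 0 0;-1 0.0008 -0.0005 0 0 0 0;-1 0 0 0 0 0 0;-1 0 0 0 0 0 0",
)

```text
clock: 20.18
eef_pos: [0.5951, -0.1435, 0.0004]
tool_rot: [0.284, 0.959, 0.0, -0.006]
ft_force: [-14.9, 2.1, 13.2]
grip_width: 0.0565
grasp_force: 67.2
```

```bash
python3 - <<'E'
from h import *
from workcell import camera
from scipy.spatial.transform import Rotation as R
o=st();f=o['ft_force'][:2];print('F eng',f@EX,f@EY)
w=camera("wrist");np.savez("w8.npz",**w)
P=wtool(w)@R.from_quat(o["tool_rot"]).as_matrix().T+o["eef_pos"];e=P[...,:2]-E0;ex=e@EX;ey=e@EY;z=P[...,2];ok=w["range_z"]>0
h=cv2.cvtColor(w["frame"],cv2.COLOR_RGB2HSV)
m=ok&(h[...,0]>16)&(h[...,0]<32)&(h[...,1]>120)&(abs(z-.02)<.012)&(abs(ex)<.07)&(ey>.03)&(ey<.15)
print("brass",np.percentile(ex[m],[2,50,98]),np.percentile(ey[m],[2,50,98]))
k=ok&(h[...,0]<16)&(h[...,1]>60)&(abs(z-.05)<.004)&(abs(ex)<.06)&(ey>.03)&(ey<.13);print("block",np.percentile(ex[k],[.5,1,50,99]).round(4),np.percentile(ey[k],[1,50,99]).round(4))
E
```

```text
t 20.18 p [ 5.951e-01 -1.435e-01  4.000e-04] eng [0.0087 0.088 ] yaw-of-y 57.04 tilt [-0.0118  0.0045] F [-14.9   2.1  13.2] w 0.0565 67.2 j [-0.24  0.62  0.04  1.    0.    0.34]
F eng -13.646719607885592 -6.355332645309551
brass [-0.03572019 -0.02498683  0.04489708] [0.11767638 0.12463048 0.12722717]
block [-0.0332 -0.0329 -0.0023  0.0449] [0.0612 0.089  0.1163]
```

Contact with the rear stop at x≈8.7 mm, as predicted. I'm easing the push, releasing partway and rising straight up.

send_rows(
  steps="-1 -0.0008 0.0005 0 0 0 0;-1 -0.0008 0.0005 0 0 0 0;-1 0 0 0 0 0 0;0.6 0 0 0 0 0 0;0.6 0 0 0 0 0 0",
)

```text
clock: 20.65
eef_pos: [0.5996, -0.1441, 0.0003]
tool_rot: [0.284, 0.959, 0.001, -0.001]
ft_force: [0.3, 0.6, -0.4]
grip_width: 0.0684
grasp_force: 0.0
```

send_rows(
  steps="0.6 0 0 0 0 0 0;0.6 0 0 0 0 0 0;0.6 0 0 0 0 0 0;0.6 0 0 0 0 0 0;0.6 0 0 0.01 0 0 0",
)

```text
clock: 21.07
eef_pos: [0.5981, -0.1447, 0.0093]
tool_rot: [0.284, 0.959, -0.0, -0.002]
ft_force: [-0.3, 0.2, -0.9]
grip_width: 0.0684
grasp_force: 0.0
```

send_rows(
  steps="0.6 0 0 0.03 0 0 0;0.6 0 0 0.035 0 0 0;0.6 0 0 0.035 0 0 0;0.6 0 0 0.03 0 0 0;0.6 0 0 0 0 0 0",
)

```text
clock: 21.48
eef_pos: [0.6044, -0.1463, 0.1503]
tool_rot: [0.284, 0.959, 0.0, 0.007]
ft_force: [2.1, -1.0, 0.3]
grip_width: 0.0683
grasp_force: 0.0
```

```bash
python3 - <<'E'
from h import *
from workcell import camera
from scipy.spatial.transform import Rotation as R
o=st()
w=camera("wrist");np.savez("w9.npz",**w);cv2.imwrite("pics/w9.png",w["frame"][:,:,::-1])
P=wtool(w)@R.from_quat(o["tool_rot"]).as_matrix().T+o["eef_pos"];e=P[...,:2]-E0;ex=e@EX;ey=e@EY;z=P[...,2];ok=w["range_z"]>0
h=cv2.cvtColor(w["frame"],cv2.COLOR_RGB2HSV)
m=ok&(h[...,0]>16)&(h[...,0]<32)&(h[...,1]>120)&(abs(z-.02)<.012)&(abs(ex)<.07)&(ey>.03)&(ey<.15)
print("brass",np.percentile(ex[m],[2,50,98]),np.percentile(ey[m],[2,50,98]))
k=ok&(h[...,0]<16)&(h[...,1]>60)&(abs(z-.05)<.005)&(abs(ex)<.06)&(ey>.03)&(ey<.13)
q=np.c_[ex[k],ey[k]];print("block",k.sum(),cv2.minAreaRect((q*1000).astype(np.float32)),z[k].mean())
A3=np.c_[q,np.ones(len(q))];print("plane slope",np.linalg.lstsq(A3,z[k],rcond=None)[0][:2])
m=ok&(h[...,0]>170)&(h[...,1]>150)&(z>.09)&(z<.11)&(ey<0)&(abs(ex)<.05);print("grip",m.sum(),ex[m].mean(),np.percentile(ey[m],[5,50,95]))
E
```

```text
t 21.48 p [ 0.6044 -0.1463  0.1503] eng [0.0181 0.0907] yaw-of-y 56.95 tilt [ 0.0143 -0.0033] F [ 2.1 -1.   0.3] w 0.0683 0.0 j [-0.24  0.5   0.24  1.3   0.    0.34]
brass [-0.03464961  0.00613455  0.04677376] [0.11943534 0.12373686 0.12862034]
block 5626 ((7.097421646118164, 89.42366790771484), (79.72242736816406, 57.41265106201172), 1.56773042678833) 0.05012196732920841
plane slope [-0.00144709 -0.00035193]
grip 78 0.0008485014743185653 [-0.08234472 -0.07885161 -0.07773343]
```

View pics/w9.png

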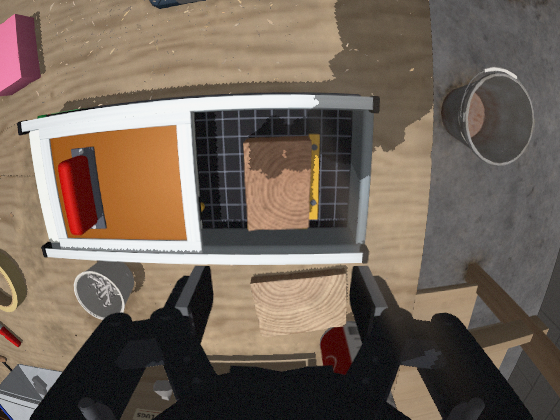

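The wrist view shows the block at (280,183) seated in the brass corner (strip at (315,180)). It is flat, with both gaps about 0–1 mm. The tub at (103,290) and offcut at (300,300) are undisturbed. Now back to the grip to shut the window.

send_rows(
  steps="1 -0.0177 -0.0233 0 0 0 0;1 -0.0177 -0.0233 0 0 0 0;1 -0.0177 -0.0233 0 0 0 0;1 -0.0177 -0.0233 0 0 0 0;1 -0.0177 -0.0233 0 0 0 0",
)

```text
clock: 21.95
eef_pos: [0.5098, -0.2622, 0.1405]
tool_rot: [0.284, 0.959, 0.0, -0.001]
ft_force: [0.2, -0.0, -0.0]
grip_width: 0.0853
grasp_force: 0.0
```

send_rows(
  steps="1 -0.0177 -0.0233 0 0 0 0;1 0 0 0 0 0 0;1 0 0 0 0 0 0;1 0 0 0 0 0 0;1 0 0 0 0 0 0",
)

```text
clock: 22.37
eef_pos: [0.494, -0.2841, 0.1409]
tool_rot: [0.284, 0.959, 0.0, -0.0]
ft_force: [-0.6, 1.2, 0.3]
grip_width: 0.0853
grasp_force: 0.0
```

```bash
python3 -c "
from h import *
o=st();print(wor(-.001,-.086)-o['eef_pos'][:2])"
```

```text
t 22.37 p [ 0.494  -0.2841  0.1409] eng [ 0.0006 -0.085 ] yaw-of-y 57.02 tilt [-0.0003  0.0006] F [-0.6  1.2  0.3] w 0.0853 0.0 j [-0.52  0.41  0.08  1.24  0.    0.05]
[-1.92297246e-03  5.00836874e-05]
```

Now down 97 mm to z≈0.044 and close.

send_rows(
  steps="1 -0.001 -0.001 -0.025 0 0 0;1 0 0 -0.025 0 0 0;1 0 0 -0.025 0 0 0;1 0 0 -0.015 0 0 0;1 0 0 -0.007 0 0 0",
)

```text
clock: 22.78
eef_pos: [0.4915, -0.2837, 0.0412]
tool_rot: [0.283, 0.959, 0.001, -0.002]
ft_force: [0.4, 0.1, -0.3]
grip_width: 0.0858
grasp_force: 0.0
```

send_rows(
  steps="1 0 0 0 0 0 0;-1 0 0 0 0 0 0;-1 0 0 0 0 0 0;-1 0 0 0 0 0 0;-1 0 0 0 0 0 0",
)

```text
clock: 23.2
eef_pos: [0.4936, -0.2865, 0.0456]
tool_rot: [0.284, 0.959, -0.0, 0.001]
ft_force: [0.6, -0.7, -0.2]
grip_width: 0.0388
grasp_force: 0.0
```

send_rows(
  steps="-1 0 0 0 0 0 0;-1 0 0 0 0 0 0;-1 0 0 0 0 0 0;-1 0 0 0 0 0 0;-1 0 0 0 0 0 0",
)

```text
clock: 23.62
eef_pos: [0.493, -0.2862, 0.0451]
tool_rot: [0.284, 0.959, -0.0, 0.001]
ft_force: [-1.3, 0.9, 6.1]
grip_width: 0.0137
grasp_force: 60.0
```

```bash
python3 -c "
from h import *
st()"
```

```text
t 23.62 p [ 0.493  -0.2862  0.0451] eng [ 0.001  -0.0873] yaw-of-y 56.97 tilt [ 0.0012 -0.0006] F [-1.3  0.9  6.1] w 0.0137 60.0 j [-0.53  0.49 -0.06  1.02  0.    0.05]
```

Gripped. I'm dragging it shut.

send_rows(
  steps="-1 0.0050 0.0077 0.001 0 0 0;-1 0.0050 0.0077 0 0 0 0;-1 0.0050 0.0077 0 0 0 0;-1 0.0050 0.0077 0 0 0 0;-1 0.0050 0.0077 0 0 0 0",
)

```text
clock: 24.03
eef_pos: [0.5182, -0.2466, 0.0451]
tool_rot: [0.284, 0.959, -0.0, 0.0]
ft_force: [-0.6, -2.0, 0.5]
grip_width: 0.0139
grasp_force: 59.4
```

send_rows(
  steps="-1 0.0050 0.0077 0 0 0 0;-1 0.0050 0.0077 0 0 0 0;-1 0.0050 0.0077 0 0 0 0;-1 0.0050 0.0077 0 0 0 0;-1 0.0050 0.0077 0 0 0 0",
)

```text
clock: 24.45
eef_pos: [0.5429, -0.208, 0.0451]
tool_rot: [0.284, 0.959, 0.0, -0.0]
ft_force: [-1.3, -3.1, 0.5]
grip_width: 0.014
grasp_force: 59.3
```

send_rows(
  steps="-1 0.0050 0.0077 0 0 0 0;-1 0.0050 0.0077 0 0 0 0;-1 0.0050 0.0077 0 0 0 0;-1 0.0050 0.0077 0 0 0 0;-1 0.0035 0.0053 0 0 0 0",
)

```text
clock: 24.87
eef_pos: [0.5662, -0.1715, 0.0451]
tool_rot: [0.284, 0.959, 0.0, -0.0]
ft_force: [-2.9, -1.7, 1.8]
grip_width: 0.0139
grasp_force: 59.6
```

send_rows(
  steps="-1 0.0011 0.0017 0 0 0 0;-1 0.0011 0.0017 0 0 0 0;-1 0.0011 0.0017 0 0 0 0;-1 0.0011 0.0017 0 0 0 0;-1 0 0 0 0 0 0",
)

```text
clock: 25.28
eef_pos: [0.5701, -0.1655, 0.0451]
tool_rot: [0.284, 0.959, 0.0, -0.001]
ft_force: [-2.7, 1.3, 2.6]
grip_width: 0.0141
grasp_force: 59.7
```

```bash
python3 -c "
from h import *
o=st();f=o['ft_force'][:2];print('F eng',f@EX,f@EY)"
```

```text
t 25.28 p [ 0.5701 -0.1655  0.0451] eng [-0.0002  0.0559] yaw-of-y 56.96 tilt [-0.0008  0.0011] F [-2.7  1.3  2.6] w 0.0141 59.7 j [-0.28  0.53  0.01  1.05  0.    0.29]
F eng -2.982256573220374 -0.34030037165763916
```

send_rows(
  steps="-1 0.0006 0.0008 0 0 0 0;-1 0.0006 0.0008 0 0 0 0;-1 0.0006 0.0008 0 0 0 0;-1 0.0006 0.0008 0 0 0 0;-1 0 0 0 0 0 0",
)

```text
clock: 25.7
eef_pos: [0.5706, -0.1647, 0.0451]
tool_rot: [0.285, 0.958, -0.002, -0.002]
ft_force: [-9.1, -3.9, 4.9]
grip_width: 0.0143
grasp_force: 60.1
```

send_rows(
  steps="-1 0.0006 0.0008 0 0 0 0;-1 0.0006 0.0008 0 0 0 0;-1 0.0006 0.0008 0 0 0 0;-1 0.0006 0.0008 0 0 0 0;-1 0 0 0 0 0 0",
)

```text
clock: 26.12
eef_pos: [0.5705, -0.1648, 0.0451]
tool_rot: [0.286, 0.958, -0.005, -0.003]
ft_force: [-14.9, -12.6, 8.1]
grip_width: 0.014
grasp_force: 61.2
```

```bash
python3 -c "
from h import *
o=st();f=o['ft_force'][:2];print('F eng',f@EX,f@EY)"
```

```text
t 26.12 p [ 0.5705 -0.1648  0.0451] eng [-0.0003  0.0567] yaw-of-y 56.71 tilt [-0.0085 -0.0084] F [-14.9 -12.6   8.1] w 0.014 61.2 j [-0.28  0.54  0.02  1.06 -0.01  0.31]
F eng -5.6150475713090975 -18.695570602034834
```

The window is against its end stop (motion halted, 19 N). I'm easing off, releasing, rising and moving aside to check.

send_rows(
  steps="-1 -0.0011 -0.0017 0 0 0 0;-1 0 0 0 0 0 0;1 0 0 0 0 0 0;1 0 0 0 0 0 0;1 0 0 0 0 0 0",
)

```text
clock: 26.53
eef_pos: [0.5753, -0.1615, 0.0454]
tool_rot: [0.285, 0.959, 0.0, 0.001]
ft_force: [-0.7, -0.6, -0.4]
grip_width: 0.0494
grasp_force: 0.0
```

send_rows(
  steps="1 0 0 0 0 0 0;1 0 0 0 0 0 0;1 0 0 0.03 0 0 0;1 0 0 0.035 0 0 0;1 0 0 0.035 0 0 0",
)

```text
clock: 26.95
eef_pos: [0.5736, -0.1608, 0.1453]
tool_rot: [0.284, 0.959, 0.0, -0.001]
ft_force: [0.1, -0.4, 0.5]
grip_width: 0.0852
grasp_force: 0.0
```

send_rows(
  steps="1 -0.02 -0.035 0 0 0 0;1 -0.02 -0.035 0 0 0 0;1 -0.02 -0.035 0 0 0 0;1 -0.02 -0.035 0 0 0 0;1 -0.02 -0.035 0 0 0 0",
)

```text
clock: 27.37
eef_pos: [0.4738, -0.3375, 0.1455]
tool_rot: [0.284, 0.959, -0.0, 0.001]
ft_force: [-0.3, -0.2, 0.3]
grip_width: 0.0855
grasp_force: 0.0
```

send_rows(
  steps="1 -0.02 -0.035 0 0 0 0;1 0 0 0 0 0 0;1 0 0 0 0 0 0;1 0 0 0 0 0 0;1 0 0 0 0 0 0",
)

```text
clock: 27.78
eef_pos: [0.4549, -0.3703, 0.1452]
tool_rot: [0.284, 0.959, 0.0, 0.0]
ft_force: [-0.5, 0.6, 0.5]
grip_width: 0.0854
grasp_force: 0.0
```

```bash
python3 - <<'E'
from h import *
from workcell import camera
st();c=camera("top");np.savez("top9.npz",**c);f=c["frame"];cv2.imwrite("pics/top9.png",cv2.resize(f[80:280,140:400,::-1],None,fx=3,fy=3))
def comp(n):
    c=load(n);W=world(c);e=W[...,:2]-E0;ex=e@EX;ey=e@EY;z=W[...,2]
    m=(c["range_z"]>0)&(z>.09)&(z<.105)&(abs(ex)<.05)&(ey>-.14)&(ey<.1);return m.sum(),ex[m].mean(),ey[m].mean()
print("grip",[comp(n) for n in("top","top4","top9")])
E
```

```text
t 27.78 p [ 0.4549 -0.3703  0.1452] eng [ 0.015  -0.1786] yaw-of-y 57.04 tilt [0.0002 0.0004] F [-0.5  0.6  0.5] w 0.0854 0.0 j [-0.68  0.44  0.14  1.27  0.   -0.11]
grip [(np.int64(337), np.float64(-0.0011217032468257213), np.float64(0.03107560217767182)), (np.int64(343), np.float64(-0.00034721179781518386), np.float64(-0.0888056840376288)), (np.int64(341), np.float64(-0.0011312453357925386), np.float64(0.053968649403819235))]
```

View pics/top9.png

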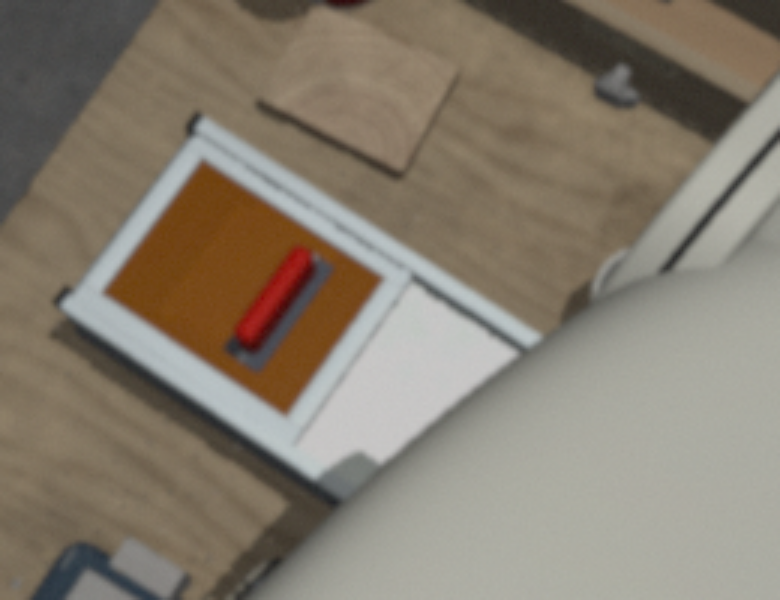

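The top view shows the pane flush over the bay with the grip at (275,300), and the offcut at (360,90) untouched. After correcting for the top camera's known 3.5 mm bias, seen on the brass, the grip is at y≈57.5 mm, so the window is shut. The arm is clear, so I'm handing in.

```bash
python3 -c "
from workcell import *
print(job_done())"
```

```text
the job is handed in; nothing more can be done
None
```

I handed the job in at about 28 s: the block is snug in the brass corner and released, the window is shut to within about 1 mm by my measurements, and the offcut and tub look undisturbed; the hand-in call returned no verdict.

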